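# Refit the delivery spout of a stovetop steam boiler

### The job

The spout of the steam boiler on the hob has been off for descaling: swing it round so that its outlet is over the middle of the mug, then run its brass union nut down clockwise by hand, fingers on the knurled collar, until it is snug, that is until the washer makes it clearly stiffer. Then take the blue-handled spanner to the nut's hexagon for the last bit up to its stop, and lay the spanner back flat on the cork mat. Leave the mug and the things standing round the boiler where they are, with the spout still over the mug at the end.

Things in the scene. Friction and masses are not known exactly. Their poses are not given: they have to be found in the camera images.
- boiler: Small stainless stovetop steam boiler, fixed, 116 mm across at the foot. Origin: centre of its underside on the hob glass (z = 0), z up along the axis. Carrying handle at its side, to 101 mm from the axis and 90 mm high. Its top is 102 mm high at the rim (113 mm across), 112 mm at 45 mm from the axis, 126 mm at the neck.
- spout (a joint): Angle of the delivery spout about the boiler's axis, rad: 0 along the boiler's -x, growing counter-clockwise from above, -1.7 to 1.7. It stays where left; 0.12 N m swings it. Steel tube, 14 mm diameter, level with its centre line 176 mm above the boiler's origin out to 123 mm from the axis, then curving down. Its hub on the axis is 25 mm across, 187 mm high.
- spout_outlet (a point): Centre of the spout's downward mouth (black nozzle 18 mm across), 145 mm from the boiler's axis, 120 mm above the boiler's origin.
- spout_grip (a point): Point on the centre line of the level tube, 105 mm from the boiler's axis, 176 mm above the boiler's origin; its x axis points along the tube to the boiler's axis. Good place to take the tube (14 mm) from above and swing it.
- nut: Brass union nut, captive on the boiler's neck under the spout hub. Origin: centre of its underside, 130 mm above the boiler's origin when tight, up to 3 mm more when loose. Lower 14 mm: hexagon, 50 mm across flats, 58 over corners; two flats face the nut's +y and -y, two corners its +x and -x. Upper 16 mm (14 to 30 mm up): round knurled collar, 46 mm diameter.
- nut_turn (a joint): How far the nut has been turned, rad: grows as it is turned clockwise from above (tightening); 0 loosest. It runs easily (0.2 N m) up to 2.5, where it meets the washer (snug); from there it is stiff (about 0.6 N m) up to the stop at 3.1 (tight). It stays where left. It sinks 6 mm a turn.
- nut_collar (a point): Point on the nut's axis at mid height of the knurled collar, 22 mm above the nut's origin.
- spanner: Flat open-ended spanner, 190 mm long, 0.2 kg: steel head 12 mm thick, 83 mm wide, straight jaw 53 mm wide with flared tips; blue handle 22 mm wide, 14 mm thick. Origin: underside, where the nut's axis sits with the jaw home. +x points out of the jaw (jaw tips x = 26 mm, jaw floor -30 mm), handle from x = -56 to -168 mm, z up. It lies flat on the cork mat.
- spanner_grip (a point): Point inside the handle at x = -90 mm, half its thickness (7 mm above the spanner's underside); take the handle here across its 22 mm width. The centre of mass lies about 20 mm nearer the jaw.
- cork_mat: Cork mat, fixed, 300 mm (its x) by 160 mm (its y), 6 mm thick, on the hob glass. Origin: centre of its underside.
- mug: White mug, 80 mm across and 91 mm high, handle towards its own -y reaching 72 mm from the cup's axis. Origin: on the hob glass, 16 mm from the cup's axis (the axis is at y = +16 mm).
- mug_mouth (a point): Centre of the mug's mouth, 90 mm above its foot; opening about 70 mm across.
- pepper_mill: White pepper mill, 66 mm across and 187 mm high, standing beside or behind the boiler. Origin: centre of its underside.
- sugar_bowl: Round lidded sugar bowl, 112 mm across and 98 mm high, standing beside or behind the boiler. Origin: centre of its underside.
- tea_caddy: Green tea caddy with a wooden lid, 77 mm across and 115 mm high, standing beside or behind the boiler. Origin: centre of its underside.

How it is judged:
On the way, in this order (a step that is already met when the one before it is completed fails the run):
1. the spout's outlet is over the middle of the mug (within 22 mm), the nut not yet run down (horizontal distance between spout_outlet and mug_mouth below 0.022 m and value of joint nut_turn below 2.3 rad), for 0.2 s.
2. the nut is run down by hand until snug (within 0.15 rad of the washer or just past it) (value of joint nut_turn above 2.35 rad and horizontal distance between spout_outlet and mug_mouth below 0.025 m), for 0.2 s.
3. the nut is tightened up to its stop with the spanner on it (value of joint nut_turn above 3 rad and contact force between spanner and nut above 1 N), for 0.1 s.
At the end, for the whole second after the job is handed in: The nut stands within 0.2 rad of its stop, the spout's outlet is within 25 mm of the middle of the mug's mouth seen from above, and the spanner lies flat (within 0.1 rad) and at rest on the cork mat, its grip point over the mat (value of joint nut_turn above 2.9 rad and horizontal distance between spout_outlet and mug_mouth below 0.025 m and z of spanner in the frame of cork_mat below 0.012 m and x of spanner_grip in the frame of cork_mat between -0.15 and 0.15 m and y of spanner_grip in the frame of cork_mat between -0.08 and 0.08 m and angle between spanner's own z axis and vertical below 0.1 rad and linear speed of spanner below 0.02 m/s); the robot touches nothing.
It fails at once if the spanner bears on the nut before the nut has been run down by hand (contact force between spanner and nut above 2 N and value of joint nut_turn below 2.3 rad).
It fails at once if the nut is forced well past snug by hand (contact force between the fingers and nut above 3 N and value of joint nut_turn above 2.85 rad).
It fails at once if the mug is shifted or tipped (distance of mug from where it was at the start of the episode above 0.02 m or angle between mug's own z axis and vertical above 0.2 rad).
It fails at once if a bystander is shifted or tipped (distance of any of pepper_mill, sugar_bowl, tea_caddy from where it was at the start of the episode above 0.03 m or angle between any of pepper_mill, sugar_bowl, tea_caddy's own z axis and vertical above 0.3 rad).
It also fails if it takes over 72 s, if anything falls off the work surface, if the arm or the gripper's body presses on something with over 40 N, if the wrist force passes 120 N, or if a joint passes its speed limit or range.

### The arm

A 7-joint arm with a two-finger parallel gripper is mounted at the origin on a cart in front of the work surface, level with it; the furniture and walls round the work are solid. World frame = base frame: x ahead of the robot, y to its left, z up, the work surface at z = 0. Lengths are in m, angles in rad, forces in N, time in s.
With the tool pointing down it reaches from about 0.4 to 0.925 m from the base axis. Payload 5.6 kg.
Tool frame: the origin (TCP) lies on the centre line of the jaws, within the pads' length; the fingertips stand 17 mm ahead of it and the grasp point (between the pads) lies 2 mm behind it (bot.tcp_to_tips is the distance from the TCP to the fingertips, in m); z points along the fingers, y is the line along which they close (so a half turn about z gives the same grasp; the last joint's range is limited). The gripper opens to 85 mm and grips with 20 to 120 N. Pads are 22 mm wide; open, the fingers measure 114 mm over their backs; the gripper's body (76 mm by 85 mm) begins 54 mm behind the grasp point. The pads swing forward as they close: fully open they stand 13 mm farther back than shut.
Start: joints at [1.072, 0.468, -0.012, 1.603, 0.006, 1.071, -0.056], TCP at [0.286, -0.584, 0.248] pointing down, gripper open.
Joint ranges: [-2.53, 2.53], [-0.31, 2.02], [-1.57, 1.55], [0.28, 2.44], [-1.29, 4.43], [0.15, 1.84], [-2.92, 2.92]. Speed limits (rad/s): [2.57, 2.57, 3.14, 3.14, 3.14, 3.14, 3.14].

### API

Orientations are given as a rotation vector (axis times angle).
In Python, from plant import bot gives the robot as it stands. The module is installed in compiled form; this text tells all that it offers.
- The arm moves only by the tool arm_command, never from a script. Its argument "motion" is a list of rows, each a list of 3 entries, a list of its own where there are three numbers: the opening, from 0 (shut) to 1 (fully open), then the shift along the world's x, y, z normalised to -1 to 1, where 1 is 500 mm, then the turn, a rotation vector about the world's x, y, z normalised to -1 to 1, where 1 is 180 degrees. In form: [[gripper, [dx, dy, dz], [rx, ry, rz]], ...]. A call has 1 to 10 rows; each row shifts and turns the commanded pose from where the row before left it; what a row does not reach is not made up. A row lasts 1/8 s, in which the tool goes at most 62.5 mm and 10.7 degrees, less where a joint would pass 70% of its speed; a pose out of reach is approached as far as the arm can. A call with a number of a shift or a turn outside -1 to 1 is refused whole. A call with a gripper value outside its range is refused whole. The fingers move at their own pace and stop on an object; "grip_force" is the grip in N (left out, the last holds). Time passes only in rows, so rows that do not move let the fingers close. It gives the time, the measured TCP pose, the force, the opening and the grip force at its end, in the units of the state.
- bot.state(): the state, without advancing time (a new reading comes with each control period).
- bot.snapshot(name): name is "scene" or "side" or "wrist"; returns the picture (480x640x3 uint8, red, green, blue); there is no depth.
- bot.get_calibration(name): a dict with "mtx" (3x3 intrinsics, pixels), "position" and "orientation" of the camera in the world. Camera axes: x right, y up, looking along -z (the intrinsics and any distortion apply to the point x, -y, -z); pixel columns grow to the right and rows downward; lengths in m; the calibration is good to about 2 mm. A picture is of the moment at which its call begins: read the wrist's pose just before it. get_calibration takes no time and is no camera call; for the wrist camera it gives the pose at the moment of the call.
- bot.job_done(): hands the job in; it is judged then, once.
The state is a dict: "t": time; "qpos": joint angles; "joint_vel": joint speeds; "tau": joint torques, N m; "tcp_pos": TCP position; "tcp_rot": TCP orientation; "wrist_force": force on the tool from outside, world axes, zero at the start; "moment": the same for the moment, N m; "opening": finger opening in m; "grip_force": force on a finger pad.
Only numpy, scipy, OpenCV 4.12 (cv2) and the standard library are available. Lean on these libraries where they do the work, as an engineer would, in place of code of your own. Each camera call takes 0.05 s, during which the arm holds its last target. There are 200 camera calls.

## Working session

There is one attempt and no reset: what is moved stays moved. The work goes in short steps, Python scripts to look and compute and a tool call to move; the robot and the scene stay as the last step left them, time stands still between calls to the robot, and variables do not carry over. Pictures are saved under pics/ and viewed, at most 10 in all, crops included, and the job is handed in when it is done.

Besides the shell and the picture viewer there is one more tool, called after "Call:" as a command line: name --argument value ..., lists and objects as JSON in quotes. arm_command: Moves the arm, as the interface text tells. Scaled input: -1 to 1 covers 500 mm each way for a shift and 180 degrees each way for a turn. Its arguments: {"type":"object","properties":{"motion":{"type":"array"},"grip_force":{"type":"number"}},"required":["motion"]}

```bash
mkdir -p pics
python3 - <<'E'
from plant import bot
import cv2,numpy as np
for n in("scene","side"):
    im=bot.snapshot(n);cv2.imwrite(f"pics/{n}0.png",im[:,:,::-1])
    c=bot.get_calibration(n);print(n,c)
s=bot.state();print(s)
E
```

```text
scene {'mtx': array([[571.87851213,   0.        , 313.34621661],
       [  0.        , 571.87851213, 243.85567147],
       [  0.        ,   0.        ,   1.        ]]), 'position': array([-0.03043203,  0.8819847 ,  0.95889319]), 'orientation': array([ 0.37998695, -1.09217688, -2.28275159])}
side {'mtx': array([[555.32374238,   0.        , 322.34216501],
       [  0.        , 555.32374238, 238.1232125 ],
       [  0.        ,   0.        ,   1.        ]]), 'position': array([0.51803994, 0.92030478, 0.73851992]), 'orientation': array([ 0.05229016, -1.42849268, -2.71875711])}
{'t': 0.1, 'qpos': array([ 1.07199859,  0.46828362, -0.01156867,  1.60351809,  0.00598134,
        1.07140258, -0.05627833]), 'joint_vel': array([ 0.0002562 , -0.00316794, -0.00087453, -0.00183301, -0.00041017,
       -0.00136894, -0.00022249]), 'tau': array([ 1.40093493e-03, -5.33521056e+01,  2.16678134e-02, -2.51967430e+01,
        1.15093004e-02,  4.27627674e-03,  4.18739774e-06]), 'tcp_pos': array([ 0.28583938, -0.58325728,  0.24744267]), 'tcp_rot': array([-3.05892235e+00, -7.09317508e-01,  7.31606750e-04]), 'wrist_force': array([-0.16068726,  0.19027846,  0.52137652]), 'moment': array([-0.02582443, -0.01590448,  0.01513083]), 'grip_force': 0.0, 'opening': 0.08550482665975988}
```

View pics/scene0.png

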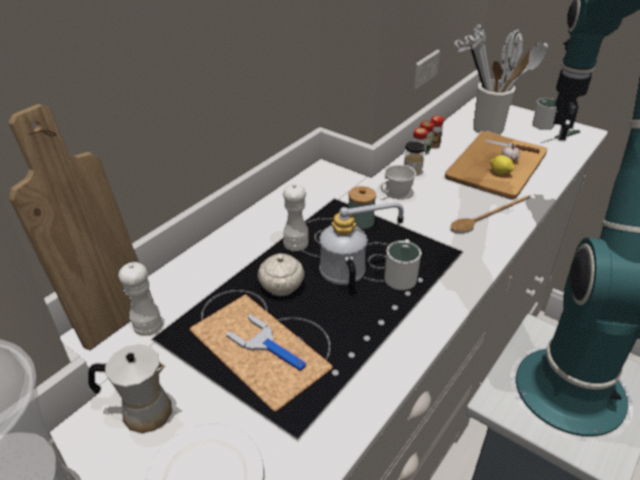

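View pics/side0.png

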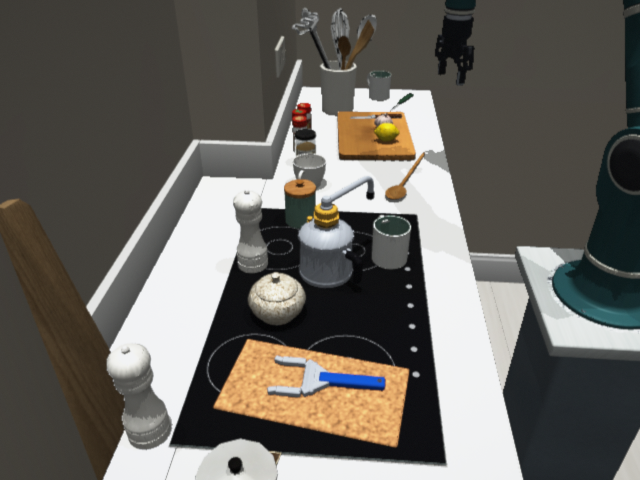

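```bash
cat > h.py <<'E'
from plant import bot
import cv2,numpy as np
from scipy.spatial.transform import Rotation as R
def cal(n):
    c=bot.get_calibration(n); return c["mtx"],np.array(c["position"]),R.from_rotvec(c["orientation"]).as_matrix()
def ray(C,uv):
    K,p,r=C; d=np.linalg.solve(K,[uv[0],uv[1],1.]); d=r@(d*[1,-1,-1]); return p,d/np.linalg.norm(d)
def plane(C,uv,z):
    p,d=ray(C,uv); return p+d*(z-p[2])/d[2]
def tri(Cs,uvs):
    A=np.zeros((3,3));b=np.zeros(3);L=[]
    for C,uv in zip(Cs,uvs):
        p,d=ray(C,uv);M=np.eye(3)-np.outer(d,d);A+=M;b+=M@p;L.append((p,M))
    x=np.linalg.solve(A,b); return x,[np.linalg.norm(M@(x-p)) for p,M in L]
def proj(C,x):
    K,p,r=C; v=(r.T@(np.asarray(x)-p))*[1,-1,-1]; v=K@v; return v[:2]/v[2]
E
python3 - <<'E'
from h import *
S=cv2.imread("pics/scene0.png");D=cv2.imread("pics/side0.png")
def cr(i,x,y,w,h,W,H): return cv2.resize(i[y:y+h,x:x+w],(W,H),interpolation=cv2.INTER_CUBIC)
o=np.zeros((600,800,3),np.uint8)
o[:345,:390]=cr(S,310,190,130,115,390,345); o[:345,400:790]=cr(D,285,168,130,115,390,345)
o[355:595,:290]=cr(S,190,290,145,120,290,240); o[355:585,400:800]=cr(D,215,335,200,115,400,230)
cv2.imwrite("pics/c1.png",o)
for n,i in(("scene",S),("side",D)):
    C=cal(n);hsv=cv2.cvtColor(i,cv2.COLOR_BGR2HSV)
    b=cv2.inRange(hsv,(105,150,60),(130,255,255))
    cs=sorted(cv2.findContours(b,0,2)[0],key=cv2.contourArea)[-1]
    r=cv2.minAreaRect(cs);bp=cv2.boxPoints(r);print(n,"blue",r[0],[np.round(plane(C,q,.015),3) for q in bp],plane(C,r[0],.015))
    m=cv2.inRange(hsv,(5,60,80),(20,255,255));cs=[c for c in cv2.findContours(m,0,2)[0] if cv2.contourArea(c)>60]
    for c in cs:print(" brass/cork",cv2.contourArea(c),cv2.boundingRect(c))
    c=max((c for c in cs if cv2.boundingRect(c)[1]>250),key=cv2.contourArea)
    q=cv2.approxPolyDP(cv2.convexHull(c),8,True)[:,0];print(" mat",[np.round(plane(C,p,.006),3) for p in q])
E
```

```text
scene blue (283.7725524902344, 354.35382080078125) [array([0.566, 0.296, 0.015]), array([0.571, 0.275, 0.015]), array([0.462, 0.279, 0.015]), array([0.458, 0.298, 0.015])] [0.51310816 0.28712956 0.015     ]
 brass/cork 218.5 (124, 411, 42, 22)
 brass/cork 8079.0 (190, 294, 143, 117)
 brass/cork 322.5 (331, 212, 26, 23)
 brass/cork 320.5 (451, 196, 78, 36)
 brass/cork 330.0 (349, 187, 27, 16)
 brass/cork 91.5 (406, 153, 16, 9)
 brass/cork 3938.0 (446, 130, 101, 69)
 brass/cork 15600.0 (8, 104, 130, 245)
 brass/cork 149.5 (502, 51, 27, 41)
 mat [array([0.714, 0.195, 0.006]), array([0.419, 0.243, 0.006]), array([0.439, 0.398, 0.006]), array([0.732, 0.354, 0.006])]
side blue (351.58251953125, 380.55987548828125) [array([0.571, 0.3  , 0.015]), array([0.571, 0.273, 0.015]), array([0.461, 0.277, 0.015]), array([0.463, 0.303, 0.015])] [0.51645755 0.28821018 0.015     ]
 brass/cork 13573.5 (213, 339, 196, 108)
 brass/cork 212.5 (314, 208, 25, 18)
 brass/cork 308.0 (0, 198, 25, 33)
 brass/cork 404.5 (284, 179, 32, 17)
 brass/cork 311.0 (385, 153, 40, 46)
 brass/cork 106.0 (296, 142, 19, 9)
 brass/cork 3072.0 (337, 111, 79, 48)
 brass/cork 144.5 (342, 32, 24, 38)
 mat [array([0.738, 0.349, 0.006]), array([0.712, 0.197, 0.006]), array([0.42 , 0.247, 0.006]), array([0.445, 0.402, 0.006])]
```

View pics/c1.png

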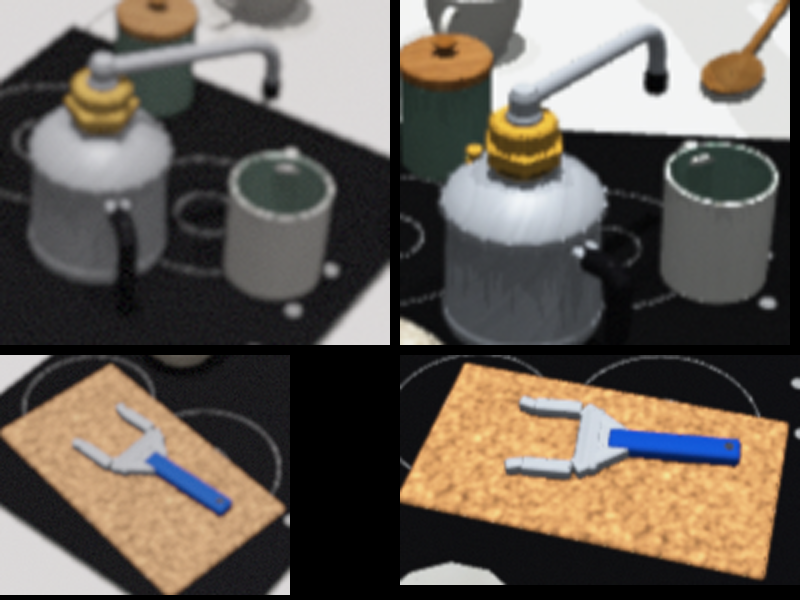

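Run:
```python
from h import *
a,b=cal("scene"),cal("side")
for n,u,v in(("hubtop",(344,208),(325.5,198)),("outlet",(400.3,220.5),(370,196.2)),("mug",(404,252.3),(391.7,225.3)),("nutmid",(344,223.5),(326.3,216))):
    x,e=tri((a,b),(u,v));print(n,x.round(4),np.round(e,4))
print("mug z.09",plane(a,(404,252.3),.09),plane(b,(391.7,225.3),.09))
# mug rim by mask of interior, boiler body circle by foot
for nm in("scene","side"):
    C=cal(nm);i=cv2.imread(f"pics/{nm}0.png");h=cv2.cvtColor(i,cv2.COLOR_BGR2HSV)
    x0,y0,w,hh=(380,232,45,32) if nm=="scene" else (370,212,42,32)
    m=np.zeros(h.shape[:2],np.uint8);m[y0:y0+hh,x0:x0+w]=cv2.inRange(h[y0:y0+hh,x0:x0+w],(40,35,20),(100,255,200))
    c=max(cv2.findContours(m,0,2)[0],key=cv2.contourArea);el=cv2.fitEllipse(cv2.convexHull(c));print(nm,"mugint",el,cv2.boundingRect(c),plane(C,el[0],.088))
    # jaw (steel) around spanner
    x0,y0,w,hh=(222,310,60,50) if nm=="scene" else (262,350,70,50)
    m=cv2.inRange(h[y0:y0+hh,x0:x0+w],(0,0,110),(180,60,255)); m|=0
    c=max(cv2.findContours(m,0,2)[0],key=cv2.contourArea)[:,0]+[x0,y0]
    P=np.array([plane(C,p,.018)[:2] for p in c]);print(" jaw min/max",P.min(0),P.max(0), "rect",cv2.minAreaRect(P.astype(np.float32)))
    ts=P[P[:,0]>P[:,0].max()-.03];
    for s in(1,-1):
        q=P[(P[:,1]-.295)*s>0];k=q[np.argsort(q[:,0])[-4:]];print("  tip",k.mean(0), "outer", q[np.argmax(q[:,1]*s)])
```

```text
hubtop [ 0.5856 -0.0324  0.1807] [0.003 0.003]
outlet [ 0.4944 -0.1465  0.1202] [0.0005 0.0005]
mug [ 0.4452 -0.0869  0.0837] [0.0006 0.0006]
nutmid [ 0.5833 -0.0309  0.1384] [0.002 0.002]
mug z.09 [ 0.44131902 -0.07911829  0.09      ] [ 0.44603787 -0.07816729  0.09      ]
scene mugint ((403.5389709472656, 251.41319274902344), (15.945273399353027, 27.321012496948242), 96.18954467773438) (390, 244, 28, 16) [ 0.44497837 -0.08356344  0.088     ]
 jaw min/max [0.53097055 0.24238501] [0.65416917 0.32663086] rect ((0.5924210548400879, 0.28584665060043335), (0.08285719156265259, 0.1213984414935112), 86.65538024902344)
  tip [0.65203496 0.31431589] outer [0.59987108 0.32663086]
  tip [0.6487159  0.24766763] outer [0.62599951 0.24238501]
side mugint ((391.8030090332031, 224.9043426513672), (19.102174758911133, 32.43779373168945), 97.2869873046875) (376, 215, 33, 20) [ 0.44555761 -0.08281647  0.088     ]
 jaw min/max [0.55528486 0.24373734] [0.65444281 0.3251032 ] rect ((0.6038798093795776, 0.28567034006118774), (0.08007808774709702, 0.09826579689979553), 87.51954650878906)
  tip [0.65346017 0.31857884] outer [0.61873976 0.3251032 ]
  tip [0.64998019 0.24973035] outer [0.64866168 0.24373734]
```

Call:
arm_command --motion '[[1, [0.02, 0.06, 0.05], [0, 0, 0.014]], [1, [0.04, 0.09, 0.05], [0, 0, 0.014]], [1, [0.04, 0.1, 0.05], [0, 0, 0.014]], [1, [0.04, 0.1, 0.04], [0, 0, 0.014]], [1, [0.04, 0.1, 0.04], [0, 0, 0.014]], [1, [0.04, 0.1, 0.03], [0, 0, 0.014]], [1, [0.04, 0.1, 0.03], [0, 0, 0.014]], [1, [0.04, 0.1, 0.02], [0, 0, 0.014]], [1, [0.04, 0.1, 0.02], [0, 0, 0.014]], [1, [0.04, 0.1, 0.02], [0, 0, 0.014]]]'

```text
t: 1.35
tcp_pos: [0.4762, -0.107, 0.4235]
tcp_rot: [2.831, 1.362, -0.0]
wrist_force: [0.5, 0.2, 0.3]
opening: 0.0853
grip_force: 0.0
```

Run:
```python
from h import *
s=bot.state();c=bot.get_calibration("wrist");im=bot.snapshot("wrist");cv2.imwrite("pics/w1.png",im[:,:,::-1]);np.save("w1.npy",c,allow_pickle=True)
print(s["t"],s["tcp_pos"],s["tcp_rot"],s["qpos"].round(2),c,bot.tcp_to_tips)
C=cal("wrist")
for n,x in(("hub",(.584,-.032,.187)),("outlet",(.4944,-.1465,.12)),("mug",(.4455,-.083,.09)),("span",(.626,.284,.018))):print(n,proj(C,x))
```

```text
1.35 [ 0.47623735 -0.10700578  0.42349014] [ 2.83085387e+00  1.36181968e+00 -3.96526041e-04] [ 0.54  0.08 -0.41  1.72  0.03  1.35 -0.55] {'mtx': array([[350.85394224,   0.        , 314.02503667],
       [  0.        , 350.85394224, 238.31225395],
       [  0.        ,   0.        ,   1.        ]]), 'position': array([ 0.51996072, -0.05112011,  0.54751171]), 'orientation': array([-0.27121104,  0.09489811, -0.67035482])} 0.017
hub [358.18193792  87.66746468]
outlet [347.53845134 220.26170117]
mug [287.05659534 200.44098463]
span [ 215.20195372 -138.68354427]
```

View pics/w1.png

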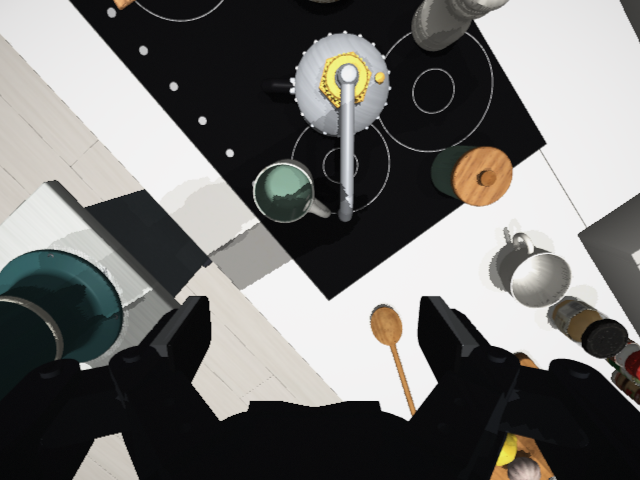

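Run:
```python
from h import *
a,b,w=cal("scene"),cal("side"),cal("wrist")
for n,z,u,v,q in(("hubtop",.187,(344,210),(325.5,199.5),(348,73)),("outlet",.12,(400.3,220.5),(370,196.2),(345,217)),("mug",.09,(403.7,251.8),(391.7,225),(284.5,191))):
    print(n,"w",plane(w,q,z),"s",plane(a,u,z),"d",plane(b,v,z),tri((a,b,w),(u,v,q)))
im=cv2.imread("pics/w1.png");h=cv2.cvtColor(im,cv2.COLOR_BGR2HSV)
m=cv2.inRange(h,(20,120,60),(32,255,255));c=max(cv2.findContours(m,0,2)[0],key=cv2.contourArea);print("nut",cv2.minEnclosingCircle(c))
m=np.zeros_like(m);m[150:235,245:335]=cv2.inRange(h[150:235,245:335],(50,30,20),(100,255,255));c=max(cv2.findContours(m,0,2)[0],key=cv2.contourArea);e=cv2.fitEllipse(cv2.convexHull(c));print("mug int",e,plane(w,e[0],.085))
print("caddy",plane(w,(482,177),.105), "millbase",plane(w,(442,25),.02))
C=w
print("rim centre from boiler", plane(w,(342,83),.107))
```

```text
hubtop w [ 0.5839682  -0.01564449  0.187     ] s [ 0.57895995 -0.02262565  0.187     ] d [ 0.58306094 -0.01042433  0.187     ] (array([ 0.58202714, -0.01801918,  0.18575254]), [np.float64(0.005584369250930754), np.float64(0.0031574646301372293), np.float64(0.0032314583983191142)])
outlet w [ 0.49438327 -0.14118321  0.12      ] s [ 0.49494281 -0.14747051  0.12      ] d [ 0.49418328 -0.14574376  0.12      ] (array([ 0.4937965 , -0.14152475,  0.12307795]), [np.float64(0.001919818815925371), np.float64(0.0007310362044096225), np.float64(0.001274816408942063)])
mug w [ 0.4507459  -0.07125841  0.09      ] s [ 0.44284177 -0.0803162   0.09      ] d [ 0.44600884 -0.07934015  0.09      ] (array([ 0.44619766, -0.07430705,  0.09250463]), [np.float64(0.005686879702360156), np.float64(0.0006551468616378599), np.float64(0.005806133369023359)])
nut ((344.5, 79.0), 28.306459426879883)
mug int ((283.17864990234375, 192.39903259277344), (55.4605827331543, 57.566925048828125), 127.76261901855469) [ 0.44741788 -0.07192718  0.085     ]
caddy [ 0.65957218 -0.20925899  0.105     ] millbase [ 0.74697119 -0.03311036  0.02      ]
rim centre from boiler [ 0.58590959 -0.01392844  0.107     ]
```

Call:
arm_command --motion '[[1, [0.06, 0.05, 0], [0, 0, 0]], [1, [0.06, 0.05, 0], [0, 0, 0]], [1, [0, 0, 0], [0, 0, 0]], [1, [0, 0, 0], [0, 0, 0]]]'

```text
t: 1.9
tcp_pos: [0.5356, -0.0594, 0.4228]
tcp_rot: [-2.832, -1.359, 0.002]
wrist_force: [0.4, -0.4, -0.7]
opening: 0.0853
grip_force: 0.0
```

```bash
cat > wm.py <<'E'
from h import *
import sys
name=sys.argv[1]
w=cal("wrist");im=bot.snapshot("wrist")[:,:,::-1].copy();cv2.imwrite(f"pics/{name}.png",im)
h=cv2.cvtColor(im,cv2.COLOR_BGR2HSV)
m=cv2.inRange(h,(20,120,60),(32,255,255));c=max(cv2.findContours(m,0,2)[0],key=cv2.contourArea);print("nut",cv2.minEnclosingCircle(c),plane(w,cv2.minEnclosingCircle(c)[0],.15))
m=cv2.inRange(h,(50,45,20),(95,255,255));
for c in cv2.findContours(m,0,2)[0]:
    if cv2.contourArea(c)>800:
        e=cv2.fitEllipse(cv2.convexHull(c));print("green",np.round(e[0],1),np.round(e[1],1),plane(w,e[0],.085))
m=cv2.inRange(h,(5,100,60),(18,255,255));
for c in cv2.findContours(m,0,2)[0]:
    if cv2.contourArea(c)>500: print("orange",cv2.minEnclosingCircle(c),plane(w,cv2.minEnclosingCircle(c)[0],.11))
g=cv2.cvtColor(im,cv2.COLOR_BGR2GRAY)
print(bot.state()["joint_vel"].round(3),bot.state()["tcp_pos"],w[1])
E
python3 wm.py w2
```

```text
nut ((328.52227783203125, 151.0069580078125), 25.14468765258789) [ 0.5821025  -0.02538262  0.15      ]
green [ 12.6 376. ] [52.1 78.2] [-0.00747613  0.01099853  0.085     ]
green [ 58.8 331. ] [ 74.  121.5] [0.11000762 0.01762257 0.085     ]
green [272.6 246.2] [50.3 53.8] [ 0.44363985 -0.08101422  0.085     ]
green [445.4 220.6] [51.3 59.2] [ 0.64923179 -0.19953014  0.085     ]
orange ((529.3142700195312, 458.24285888671875), 33.808189392089844) [ 0.53865305 -0.59860849  0.11      ]
orange ((381.5, 379.5), 37.047367095947266) [ 0.44199443 -0.33251642  0.11      ]
orange ((463.0, 231.5), 30.26972007751465) [ 0.65529472 -0.21533538  0.11      ]
orange ((145.0, 0.0), 75.0000991821289) [0.52542095 0.22180726 0.11      ]
[ 0.006 -0.009  0.002 -0.    -0.001 -0.001 -0.002] [ 0.53545343 -0.05969002  0.42298113] [ 0.57956468 -0.00355974  0.54670895]
```

View pics/w2.png

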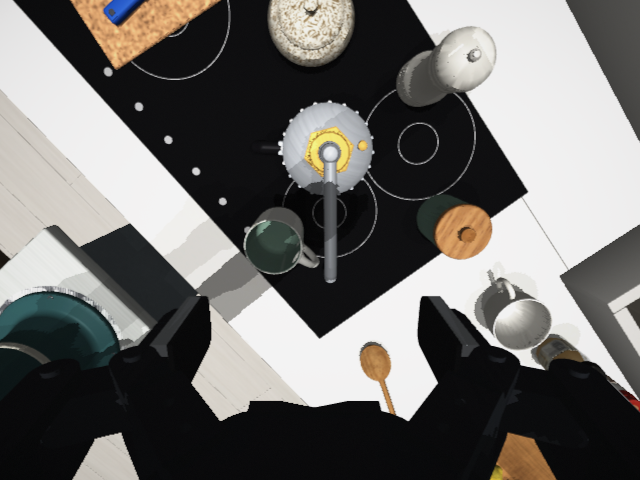

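Run:
```python
from h import *
a,b,w=cal("scene"),cal("side"),cal("wrist")
print("hub",plane(w,(330.5,153),.187),"tube",plane(w,(330.5,240),.176),"out",plane(w,(330.5,275),.135),"rim",plane(w,(327,147),.104),"mill",plane(w,(474,55),.187),plane(w,(418,85),.02),"bowl",plane(w,(310,5),.1))
for n,u,v,q in(("nut",(344,223.5),(326.3,216),(329,151.5)),("hub",(344,210.5),(325.5,200),(330.5,153))):print(n,tri((a,b,w),(u,v,q)),plane(a,u,.147),plane(b,v,.147))
# side/scene brass hexagon+collar extents
for nm in("scene","side"):
    h=cv2.cvtColor(cv2.imread(f"pics/{nm}0.png"),cv2.COLOR_BGR2HSV)
    m=cv2.inRange(h,(15,110,60),(32,255,255));m[:205]=0;m[242:]=0;m[:,:312]=0;m[:,365:]=0
    y,x=np.nonzero(m);print(nm,x.min(),x.max(),y.min(),y.max());C=cal(nm)
    # expected for candidate axis
    for X in((.583,-.03),(.583,-.025),(.583,-.02)):
        print(X,"collar top",proj(C,(*X,.163)).round(1),"nut bottom",proj(C,(*X,.133)).round(1),"hubtop",proj(C,(*X,.187)).round(1))
    ctr=[(x[y==r].min(),x[y==r].max()) for r in range(y.min(),y.max()+1)];print(ctr)
```

```text
hub [ 0.58222358 -0.02657502  0.187     ] tube [ 0.52477872 -0.1007236   0.176     ] out [ 0.49035929 -0.14765783  0.135     ] rim [ 0.58393345 -0.02350003  0.104     ] mill [ 0.74044549 -0.0403975   0.187     ] [ 0.73473409 -0.04093302  0.02      ] bowl [0.66383371 0.1082522  0.1       ]
nut (array([ 0.58228907, -0.02765658,  0.14063969]), [np.float64(0.0023896918226171443), np.float64(0.002053422088801162), np.float64(0.0005137620305079914)]) [ 0.57878542 -0.02413801  0.147     ] [ 0.58148205 -0.01377648  0.147     ]
hub (array([ 0.58324836, -0.02754685,  0.17820125]), [np.float64(0.002420972880322451), np.float64(0.00233724437684982), np.float64(0.0010433257479087374)]) [ 0.60932701 -0.06777158  0.147     ] [ 0.58762749 -0.07588882  0.147     ]
scene 331 355 212 233
(0.583, -0.03) collar top [344.1 216.3] nut bottom [343.8 226.4] hubtop [344.4 207.9]
(0.583, -0.025) collar top [342.9 217.2] nut bottom [342.6 227.4] hubtop [343.2 208.9]
(0.583, -0.02) collar top [341.7 218.3] nut bottom [341.4 228.4] hubtop [341.9 209.9]
[(np.int64(337), np.int64(338)), (np.int64(336), np.int64(338
[... 960 characters left out ...]
.int64(315), np.int64(335)), (np.int64(314), np.int64(336)), (np.int64(314), np.int64(336)), (np.int64(314), np.int64(336)), (np.int64(314), np.int64(337)), (np.int64(314), np.int64(337)), (np.int64(313), np.int64(338)), (np.int64(313), np.int64(338)), (np.int64(313), np.int64(338)), (np.int64(313), np.int64(338)), (np.int64(312), np.int64(339)), (np.int64(312), np.int64(339)), (np.int64(314), np.int64(338)), (np.int64(315), np.int64(337)), (np.int64(315), np.int64(337)), (np.int64(315), np.int64(337)), (np.int64(315), np.int64(337)), (np.int64(316), np.int64(336)), (np.int64(317), np.int64(335)), (np.int64(321), np.int64(331)), (np.int64(325), np.int64(328)), (np.int64(326), np.int64(327))]
```

Call:
arm_command --motion '[[1, [-0.032, -0.102, -0.06], [0, 0, 0.008]], [1, [0, 0, -0.1], [0, 0, 0]], [1, [0, 0, -0.1], [0, 0, 0]], [0.6, [0, 0, -0.1], [0, 0, 0]], [0.6, [0, 0, -0.1], [0, 0, 0]], [0.5, [0, 0, -0.038], [0, 0, 0]], [0, [0, 0, 0], [0, 0, 0]], [0, [0, 0, 0], [0, 0, 0]], [0, [0, 0, 0], [0, 0, 0]], [0, [0, 0, 0], [0, 0, 0]]]' --grip_force 30

```text
t: 3.2
tcp_pos: [0.5199, -0.1104, 0.175]
tcp_rot: [2.814, 1.394, -0.001]
wrist_force: [-2.1, -2.7, -0.7]
opening: 0.0131
grip_force: 29.8
```

Call:
arm_command --motion '[[0, [-0.0146, 0.0121, 0], [0, 0, -0.0289]], [0, [-0.0134, 0.0134, 0], [0, 0, -0.0289]], [0, [-0.0122, 0.0146, 0], [0, 0, -0.0289]], [0, [-0.0108, 0.0156, 0], [0, 0, -0.0289]], [0, [-0.0093, 0.0165, 0], [0, 0, -0.0289]], [0, [-0.0078, 0.0173, 0], [0, 0, -0.0289]], [0, [0, 0, 0], [0, 0, 0]]]'

```text
t: 4.08
tcp_pos: [0.4851, -0.0648, 0.175]
tcp_rot: [3.086, 0.587, -0.002]
wrist_force: [-4.8, -1.4, 2.3]
opening: 0.0129
grip_force: 29.8
```

Run:
```python
from h import *
s=bot.state();p=s["tcp_pos"];print(s["wrist_force"],p,np.degrees(np.arctan2(-.027-p[1],.583-p[0])))
S=bot.snapshot("scene")[:,:,::-1];D=bot.snapshot("side")[:,:,::-1]
o=np.hstack([cv2.resize(i[y:y+130,x:x+130],(400,400),interpolation=cv2.INTER_CUBIC) for i,x,y in((S,310,180),(D,295,165))])
cv2.imwrite("pics/c2.png",o)
```

```text
[-4.78616741 -1.40185086  2.31921453] [ 0.4850789  -0.06481649  0.17495049] 21.11623609504466
```

View pics/c2.png

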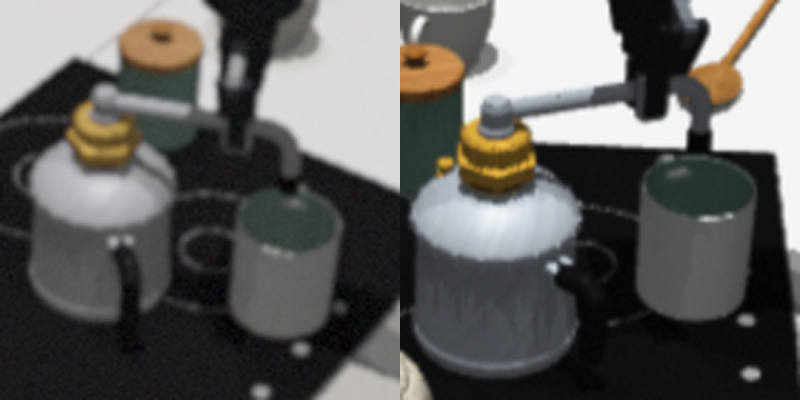

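Call:
arm_command --motion '[[0.5, [0, 0, 0], [0, 0, 0]], [0.5, [0, 0, 0], [0, 0, 0]], [0.8, [0, 0, 0.06], [0, 0, 0]], [1, [0, 0, 0.06], [0, 0, 0]], [1, [0.07, 0.026, 0], [0, 0, 0.053]], [1, [0.07, 0.026, 0], [0, 0, 0.053]], [1, [0.056, 0.0236, 0], [0, 0, 0.053]], [1, [0, 0, 0], [0, 0, 0.053]], [1, [0, 0, 0], [0, 0, 0]]]'

```text
t: 5.3
tcp_pos: [0.5844, -0.0268, 0.2342]
tcp_rot: [-2.725, -1.561, -0.001]
wrist_force: [0.0, 0.4, 0.4]
opening: 0.0854
grip_force: 0.0
```

Run:
```python
from h import *
a,b=cal("scene"),cal("side");print("out",tri((a,b),((404.2,241.7),(392.5,214.7))),"mug",tri((a,b),((404.2,251.5),(391.9,225.4))))
s=bot.state();p=s["tcp_pos"];M=R.from_rotvec(s["tcp_rot"]).as_matrix();print(p,"yaw y",np.degrees(np.arctan2(M[1,1],M[0,1])),"tilt",M[:,2],s["qpos"].round(2),s["moment"])
w=cal("wrist");im=bot.snapshot("wrist");cv2.imwrite("pics/w3.png",im[:,:,::-1])
print(proj(w,(.583,-.027,.187)),proj(w,(.448,-.081,.176)))
```

```text
out (array([ 0.44645271, -0.08434959,  0.11449733]), [np.float64(0.001544901256835866), np.float64(0.0015449012568358091)]) mug (array([ 0.445132  , -0.08755041,  0.08430008]), [np.float64(0.0005614005780323982), np.float64(0.0005614005780324325)])
[ 0.58441922 -0.02680588  0.23416981] yaw y -30.38180272747063 tilt [ 2.82747579e-04  7.94386193e-04 -9.99999645e-01] [ 0.33  0.42 -0.44  1.76  0.2   1.01 -0.71] [ 0.01571637  0.06545763 -0.01319706]
[313.21276131 279.21033234] [175.64051788 437.63890926]
```

View pics/w3.png

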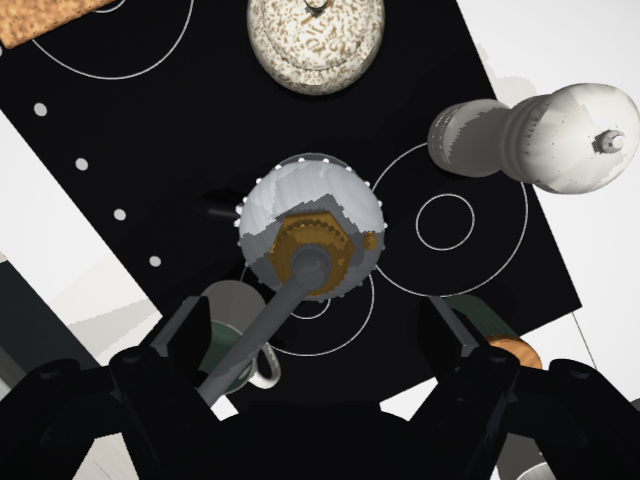

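Run:
```python
from h import *
w=cal("wrist")
print(w[1],w[2][:,2])
for z in(.098,.102,.106):print(z,[plane(w,q,z)[:2].round(4) for q in((236,220),(385,225),(310,153))], "mid",((plane(w,(236,220),z)+plane(w,(385,225),z))/2).round(4))
for z in(.187,.18,.175):print("hub",plane(w,(311,266),z).round(4))
```

```text
[0.61955889 0.03433993 0.35832206] [0.14077252 0.23922313 0.96070567]
0.098 [array([0.5377, 0.0122]), array([ 0.6335, -0.0489]), array([0.6115, 0.0262])] mid [ 0.5856 -0.0184  0.098 ]
0.102 [array([0.5389, 0.0125]), array([ 0.6333, -0.0476]), array([0.6116, 0.0263])] mid [ 0.5861 -0.0176  0.102 ]
0.106 [array([0.5402, 0.0129]), array([ 0.6331, -0.0464]), array([0.6117, 0.0264])] mid [ 0.5866 -0.0168  0.106 ]
hub [ 0.5855 -0.0204  0.187 ]
hub [ 0.5841 -0.0227  0.18  ]
hub [ 0.5831 -0.0243  0.175 ]
```

Call:
arm_command --motion '[[1, [-0.001, 0.004, -0.05], [0, 0, 0]], [1, [0, 0, -0.05], [0, 0, 0]], [1, [0, 0, -0.038], [0, 0, 0]], [0, [0, 0, 0], [0, 0, 0]], [0, [0, 0, 0], [0, 0, 0]], [0, [0, 0, 0], [0, 0, 0]], [0, [0, 0, 0], [0, 0, 0]]]' --grip_force 25

```text
t: 6.22
tcp_pos: [0.5835, -0.0246, 0.1667]
tcp_rot: [2.725, 1.564, 0.001]
wrist_force: [-5.2, 1.0, 6.7]
opening: 0.0448
grip_force: 25.3
```

```bash
cat > st.py <<'E'
from h import *
s=bot.state();M=R.from_rotvec(s["tcp_rot"]).as_matrix()
print(round(s["t"],2),s["tcp_pos"].round(4),"yaw y",np.degrees(np.arctan2(M[1,1],M[0,1])).round(2),"F",s["wrist_force"].round(1),"M",s["moment"].round(3),"open",s["opening"].round(4),s["grip_force"],s["qpos"].round(2))
E
python3 st.py
```

```text
Traceback (most recent call last):
  File "st.py", line 3, in <module>
    print(round(s["t"],2),s["tcp_pos"].round(4),"yaw y",np.degrees(np.arctan2(M[1,1],M[0,1])).round(2),"F",s["wrist_force"].round(1),"M",s["moment"].round(3),"open",s["opening"].round(4),s["grip_force"],s["qpos"].round(2))
                                                                                                                                                                     ^^^^^^^^^^^^^^^^^^
AttributeError: 'float' object has no attribute 'round'
```

Call:
arm_command --motion '[[0, [0, 0, 0], [0, 0, -0.04]], [0, [0, 0, 0], [0, 0, -0.04]], [0, [0, 0, 0], [0, 0, -0.04]], [0, [0, 0, 0], [0, 0, -0.04]]]'

```text
t: 6.72
tcp_pos: [0.5843, -0.0255, 0.1664]
tcp_rot: [3.028, 0.831, 0.003]
wrist_force: [-0.4, -0.4, 0.7]
opening: 0.0446
grip_force: 25.4
```

```bash
sed -i 's/s\["opening"\].round(4)/round(s["opening"],4)/' st.py; python3 st.py
```

```text
6.72 [ 0.5843 -0.0255  0.1664] yaw y -59.32 F [-0.4 -0.4  0.7] M [-0.247  0.036  0.203] open 0.0446 25.3916135430336 [ 0.22  0.48 -0.3   1.82  0.18  0.87 -1.2 ]
```

Call:
arm_command --motion '[[0, [0, 0, 0], [0, 0, -0.04]], [0, [0, 0, 0], [0, 0, -0.04]], [0, [0, 0, 0], [0, 0, -0.04]], [0, [0, 0, -0.001], [0, 0, -0.04]], [0, [0, 0, 0], [0, 0, -0.04]], [0, [0, 0, 0], [0, 0, -0.04]], [0, [0, 0, 0], [0, 0, -0.03]]]'

```text
t: 7.6
tcp_pos: [0.5845, -0.0276, 0.1656]
tcp_rot: [3.101, -0.489, 0.005]
wrist_force: [2.1, -4.8, -1.5]
opening: 0.0444
grip_force: 25.8
```

```bash
python3 st.py
```

```text
7.6 [ 0.5845 -0.0276  0.1656] yaw y -107.93 F [ 2.1 -4.8 -1.5] M [-1.198 -0.201  0.204] open 0.0444 25.77604115009308 [ 0.07  0.46 -0.1   1.83  0.07  0.85 -1.95]
```

Call:
arm_command --motion '[[0.75, [0, 0, 0], [0, 0, 0]], [0.75, [-0.0034, -0.004, 0], [0, 0, 0]], [0.75, [0, 0, 0], [0, 0, 0.054]], [0.75, [0, 0, 0], [0, 0, 0.054]], [0.75, [0, 0, 0], [0, 0, 0.054]], [0.75, [0, 0, 0], [0, 0, 0.054]], [0.75, [0, 0, 0], [0, 0, 0.054]], [0.75, [0, 0, 0], [0, 0, 0.054]], [0.75, [0, 0, 0], [0, 0, 0.054]], [0.75, [0, 0, 0], [0, 0, 0.054]]]'

```text
t: 8.85
tcp_pos: [0.5819, -0.0269, 0.1651]
tcp_rot: [2.715, 1.581, 0.001]
wrist_force: [0.3, 0.9, 0.4]
opening: 0.0638
grip_force: 0.0
```

Call:
arm_command --motion '[[0, [0, 0, 0], [0, 0, 0]], [0, [0, 0, 0], [0, 0, 0]], [0, [0, 0, 0], [0, 0, 0]]]' --grip_force 25

```text
t: 9.22
tcp_pos: [0.5819, -0.0271, 0.1651]
tcp_rot: [2.721, 1.57, 0.0]
wrist_force: [-1.1, 0.0, 2.6]
opening: 0.0446
grip_force: 25.3
```

```bash
python3 st.py
```

```text
9.22 [ 0.5819 -0.0271  0.1651] yaw y -30.01 F [-1.1  0.   2.6] M [-0.023  0.262  0.018] open 0.0446 25.336930453777313 [ 0.31  0.5  -0.41  1.82  0.25  0.88 -0.75]
```

Call:
arm_command --motion '[[0, [0, 0, 0], [0, 0, -0.04]], [0, [0, 0, 0], [0, 0, -0.04]], [0, [0, 0, 0], [0, 0, -0.04]], [0, [0, 0, 0], [0, 0, -0.04]]]'

```text
t: 9.72
tcp_pos: [0.5819, -0.0271, 0.1648]
tcp_rot: [3.027, 0.84, 0.0]
wrist_force: [0.6, 0.8, -0.3]
opening: 0.0449
grip_force: 25.5
```

```bash
python3 st.py
```

```text
9.72 [ 0.5819 -0.0271  0.1648] yaw y -58.97 F [ 0.6  0.8 -0.3] M [-0.061  0.017  0.3  ] open 0.0449 25.517142713069916 [ 0.22  0.48 -0.3   1.83  0.18  0.86 -1.19]
```

Call:
arm_command --motion '[[0, [0, 0, 0], [0, 0, -0.04]], [0, [0, 0, 0], [0, 0, -0.04]]]'

```text
t: 9.98
tcp_pos: [0.5821, -0.0273, 0.1647]
tcp_rot: [3.107, 0.456, 0.001]
wrist_force: [0.7, -1.3, 0.0]
opening: 0.0449
grip_force: 25.6
```

```bash
python3 st.py
```

```text
9.97 [ 0.5821 -0.0273  0.1647] yaw y -73.3 F [ 0.7 -1.3  0. ] M [ 0.072 -0.032  0.669] open 0.0449 25.6492879986763 [ 0.18  0.47 -0.24  1.83  0.14  0.86 -1.41]
```

Call:
arm_command --motion '[[1, [0, 0, 0], [0, 0, 0]], [1, [0, 0, 0], [0, 0, 0]], [1, [0, 0, 0.05], [0, 0, 0]], [1, [0, 0, 0.09], [0, 0, 0]], [1, [0, 0, 0], [0, 0, 0]], [1, [0, 0, 0], [0, 0, 0]]]'

```text
t: 10.72
tcp_pos: [0.5815, -0.0272, 0.2345]
tcp_rot: [3.108, 0.461, -0.0]
wrist_force: [0.1, -0.3, -0.8]
opening: 0.0857
grip_force: 0.0
```

```bash
python3 st.py
python3 - <<'E'
from h import *
c=bot.get_calibration("wrist");im=bot.snapshot("wrist")[:,:,::-1];cv2.imwrite("pics/w4.png",im)
K=cal("wrist");np.savez("w4.npz",K=K[0],p=K[1],r=K[2])
u,v=proj(K,(.5822,-.0268,.15)).astype(int);print(u,v)
x0,y0=u-75,v-65
cv2.imwrite("pics/w4c.png",cv2.resize(im[y0:y0+120,x0:x0+150],(750,600),interpolation=cv2.INTER_CUBIC));print(x0,y0)
E
```

```text
10.72 [ 0.5815 -0.0272  0.2345] yaw y -73.11 F [ 0.1 -0.3 -0.8] M [ 0.021 -0.025 -0.001] open 0.0857 0.0 [ 0.19  0.39 -0.26  1.77  0.11  1.   -1.39]
315 252
240 187
```

View pics/w4c.png

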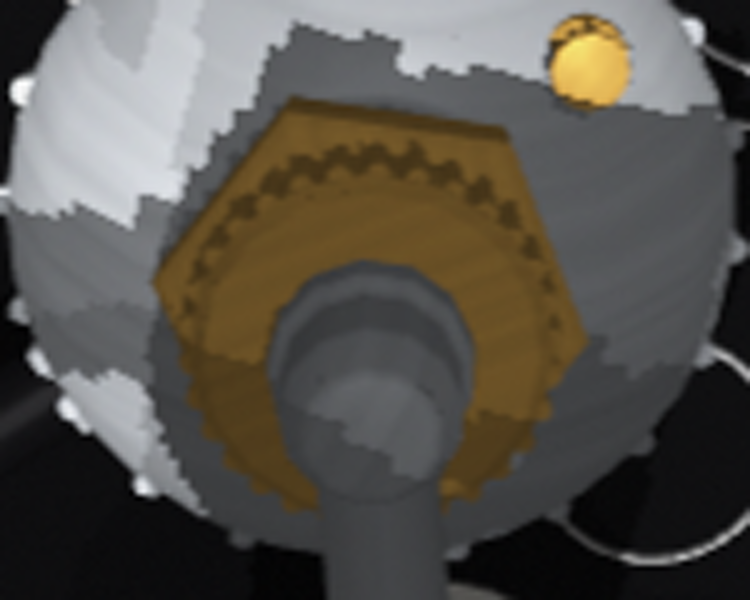

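Run:
```python
from h import *
d=np.load("w4.npz");C=(d["K"],d["p"],d["r"])
P=np.array([plane(C,(240+u/5,187+v/5),.1445)[:2] for u,v in((157,280),(293,98),(508,130),(585,340))])
print(P.round(4),np.linalg.norm(np.diff(P,axis=0),axis=1).round(4))
for i in range(3):e=P[i+1]-P[i];print("edge dir",np.degrees(np.arctan2(e[1],e[0])))
print("centre as mid of opposite corners",(P[0]+P[3])/2,"dia",np.linalg.norm(P[0]-P[3]))
a=[np.degrees(np.arctan2(*(p-[.5822,-.0268])[::-1])) for p in P];print("corner az",np.round(a,1))
```

```text
[[ 0.5783  0.0011]
 [ 0.6059 -0.0089]
 [ 0.6098 -0.0356]
 [ 0.5865 -0.0536]] [0.0293 0.0269 0.0294]
edge dir -19.986628853962348
edge dir -81.76377931509238
edge dir -142.29119442867352
centre as mid of opposite corners [ 0.58240847 -0.02624517] dia 0.055291550434966724
corner az [ 97.9  37.  -17.7 -80.9]
```

Call:
arm_command --motion '[[1, [0, 0.04, 0.01], [0, 0, 0.0558]], [1, [0, 0.04, 0.01], [0, 0, 0.0558]], [1, [0, 0.04, 0], [0, 0, 0.0558]], [1, [0, 0.04, 0], [0, 0, 0.0558]], [1, [0, 0.04, 0], [0, 0, 0.0558]], [1, [0, 0.04, 0], [0, 0, 0.0558]], [1, [0, 0.04, 0], [0, 0, 0.0558]], [1, [0, 0.04, 0], [0, 0, 0.0558]]]'

```text
t: 11.78
tcp_pos: [0.5811, 0.1332, 0.2433]
tcp_rot: [-2.069, -2.362, 0.003]
wrist_force: [-0.6, -0.5, 0.2]
opening: 0.0851
grip_force: 0.0
```

Call:
arm_command --motion '[[1, [0, 0.04, 0], [0, 0, 0.0558]], [1, [0, 0.04, 0], [0, 0, 0.0558]], [1, [0, 0.04, 0], [0, 0, 0.0558]], [1, [0, 0.04, 0], [0, 0, 0.0558]], [1, [0, 0.04, 0], [0, 0, 0.0558]], [1, [0, 0.04, 0], [0, 0, 0.0558]], [1, [0, 0.04, 0], [0, 0, 0.0558]], [1, [0, 0.028, 0], [0, 0, 0.0558]], [1, [0, 0, 0], [0, 0, 0]], [1, [0, 0, 0], [0, 0, 0]]]'

```text
t: 13.02
tcp_pos: [0.5818, 0.2859, 0.2438]
tcp_rot: [-0.072, -3.139, 0.002]
wrist_force: [0.7, -0.3, 1.0]
opening: 0.0856
grip_force: 0.0
```

```bash
python3 st.py
python3 - <<'E'
from h import *
C=cal("wrist");im=bot.snapshot("wrist")[:,:,::-1];cv2.imwrite("pics/w5.png",im)
h=cv2.cvtColor(im,cv2.COLOR_BGR2HSV)
b=cv2.inRange(h,(105,120,40),(130,255,255));c=max(cv2.findContours(b,0,2)[0],key=cv2.contourArea)
print(cv2.boundingRect(c))
P=np.array([plane(C,p,.019)[:2] for p in c[:,0]],np.float32)
r=cv2.minAreaRect(P);print(r);print(cv2.boxPoints(r).round(4))
for n in("scene","side"): 
    g=np.linspace(-1,1,2)
print(proj(C,(.626,.284,.018)),proj(C,(.458,.288,.019)))
E
```

```text
13.03 [0.5818 0.2859 0.2438] yaw y 87.37 F [ 0.7 -0.3  1. ] M [-0.049 -0.009 -0.03 ] open 0.0856 0.0 [ 0.08  0.64 -0.88  1.57  0.52  1.18  0.62]
(299, 80, 23, 119)
((0.5151298642158508, 0.28576698899269104), (0.02075410820543766, 0.10894057899713516), 87.64207458496094)
[[0.4603 0.2776]
 [0.5691 0.2732]
 [0.57   0.2939]
 [0.4611 0.2984]]
[313.7595394  251.14412569] [309.51121559  76.74101913]
```

Call:
arm_command --motion '[[0.7, [-0.06, -0.002, -0.08], [0, 0, 0]], [0.7, [-0.0296, 0, -0.1], [0, 0, 0.002]], [0.7, [0, 0, -0.11], [0, 0, 0]], [0.7, [0, 0, -0.08], [0, 0, 0]], [0.7, [0, 0, -0.046], [0, 0, 0]], [0.7, [0, 0, -0.02], [0, 0, 0]], [0, [0, 0, 0], [0, 0, 0]], [0, [0, 0, 0], [0, 0, 0]], [0, [0, 0, 0], [0, 0, 0]], [0, [0, 0, 0], [0, 0, 0]]]' --grip_force 80

```text
t: 14.32
tcp_pos: [0.538, 0.2863, 0.0286]
tcp_rot: [0.057, 3.139, 0.001]
wrist_force: [-1.6, -0.7, 6.4]
opening: 0.0191
grip_force: 79.2
```

```bash
python3 st.py
```

```text
14.32 [0.538  0.2863 0.0286] yaw y 87.9 F [-1.6 -0.7  6.4] M [-0.307  0.259  0.003] open 0.0191 79.16906118392944 [-0.03  0.83 -0.71  1.79  0.74  0.8   0.41]
```

Call:
arm_command --motion '[[0, [0, 0, 0.06], [0, 0, 0]], [0, [0, 0, 0.1], [0, 0, 0]], [0, [0, 0, 0.11], [0, 0, 0]], [0, [0, 0, 0], [0, 0, 0]]]'

```text
t: 14.82
tcp_pos: [0.5392, 0.2878, 0.167]
tcp_rot: [0.057, 3.133, 0.007]
wrist_force: [0.3, -1.2, -1.3]
opening: 0.0194
grip_force: 78.8
```

Call:
arm_command --motion '[[0, [0.005, -0.0376, 0], [0, 0, -0.055]], [0, [0.005, -0.0376, 0], [0, 0, -0.055]], [0, [0.005, -0.0376, 0], [0, 0, -0.055]], [0, [0.005, -0.0376, 0], [0, 0, -0.055]], [0, [0.005, -0.0376, 0], [0, 0, -0.055]], [0, [0.005, -0.0376, 0], [0, 0, -0.055]], [0, [0.005, -0.0376, 0], [0, 0, -0.055]], [0, [0.005, -0.0376, 0], [0, 0, -0.055]], [0, [0, 0, 0], [0, 0, 0]], [0, [0, 0, 0], [0, 0, 0]]]'

```text
t: 16.08
tcp_pos: [0.5565, 0.1364, 0.1614]
tcp_rot: [-2.041, -2.387, -0.0]
wrist_force: [1.1, 0.1, -2.1]
opening: 0.0193
grip_force: 78.7
```

```bash
python3 st.py
python3 - <<'E'
from h import *
im=bot.snapshot("wrist")[:,:,::-1];D=bot.snapshot("side")[:,:,::-1]
cv2.imwrite("pics/w6.png",np.hstack([cv2.resize(im,(400,300)),cv2.resize(D[140:305,230:450],(400,300),interpolation=cv2.INTER_CUBIC)]))
E
```

```text
16.07 [0.5565 0.1364 0.1614] yaw y 8.93 F [ 1.1  0.1 -2.1] M [0.05  0.    0.026] open 0.0193 78.71384382247925 [ 0.12  0.51 -0.54  1.84  0.33  0.88 -0.42]
```

View pics/w6.png

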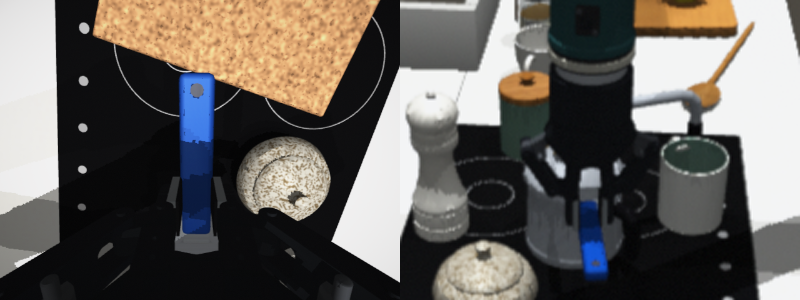

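Call:
arm_command --motion '[[0, [0.002, 0, -0.012], [0, 0, -0.0015]], [0, [0.003, -0.0198, 0], [0, 0, 0]], [0, [0.003, -0.0198, 0], [0, 0, 0]], [0, [0.003, -0.0198, 0], [0, 0, 0]], [0, [0.003, -0.0198, 0], [0, 0, 0]], [0, [0.003, -0.0198, 0], [0, 0, 0]], [0, [0, 0, 0], [0, 0, 0]]]'

```text
t: 17.05
tcp_pos: [0.5658, 0.0846, 0.1558]
tcp_rot: [2.054, 2.377, -0.001]
wrist_force: [-0.4, -0.2, -2.6]
opening: 0.0192
grip_force: 78.7
```

```bash
python3 st.py
```

```text
17.05 [0.5658 0.0846 0.1558] yaw y 8.34 F [-0.4 -0.2 -2.6] M [ 0.046  0.071 -0.003] open 0.0192 78.70561838150024 [ 0.2   0.52 -0.52  1.85  0.33  0.87 -0.34]
```

Call:
arm_command --motion '[[0, [0.0018, -0.0119, 0], [0, 0, 0]], [0, [0.0018, -0.0119, 0], [0, 0, 0]], [0, [0.0018, -0.0119, 0], [0, 0, 0]], [0, [0.0009, -0.006, 0], [0, 0, 0]], [0, [0, 0, 0], [0, 0, 0]]]'

```text
t: 17.68
tcp_pos: [0.5687, 0.0648, 0.1558]
tcp_rot: [2.052, 2.379, -0.0]
wrist_force: [-0.5, -0.4, -0.8]
opening: 0.0191
grip_force: 78.7
```

```bash
python3 st.py
```

```text
17.68 [0.5687 0.0648 0.1558] yaw y 8.42 F [-0.5 -0.4 -0.8] M [0.089 0.072 0.016] open 0.0191 78.70507836341858 [ 0.23  0.52 -0.52  1.85  0.33  0.87 -0.3 ]
```

Call:
arm_command --motion '[[0, [0.016, 0.0017, 0], [0, 0, -0.0278]], [0, [0.0161, 0.0003, 0], [0, 0, -0.0278]], [0, [0.0161, -0.0011, 0], [0, 0, -0.0278]], [0, [0.0159, -0.0025, 0], [0, 0, -0.0278]]]'

```text
t: 18.18
tcp_pos: [0.6, 0.0649, 0.1555]
tcp_rot: [-2.433, -1.986, 0.003]
wrist_force: [-1.6, -1.0, -2.3]
opening: 0.0195
grip_force: 78.9
```

```bash
python3 st.py
```

```text
18.18 [0.6    0.0649 0.1555] yaw y -11.57 F [-1.6 -1.  -2.3] M [-0.06   0.435  0.474] open 0.0195 78.8941740989685 [ 0.16  0.54 -0.43  1.77  0.28  0.89 -0.6 ]
```

Call:
arm_command --motion '[[0, [0.0156, -0.0039, 0], [0, 0, -0.0278]], [0, [0.0152, -0.0052, 0], [0, 0, -0.0278]]]'

```text
t: 18.42
tcp_pos: [0.6156, 0.0604, 0.1555]
tcp_rot: [-2.597, -1.766, 0.002]
wrist_force: [-1.5, -0.5, -0.4]
opening: 0.0192
grip_force: 78.9
```

```bash
python3 st.py
```

```text
18.43 [0.6156 0.0604 0.1555] yaw y -21.58 F [-1.5 -0.5 -0.4] M [0.026 0.335 0.528] open 0.0192 78.89777898788452 [ 0.13  0.56 -0.38  1.74  0.26  0.9  -0.74]
```

Call:
arm_command --motion '[[0, [0.0147, -0.0066, 0], [0, 0, -0.0278]]]'

```text
t: 18.55
tcp_pos: [0.623, 0.0573, 0.1555]
tcp_rot: [-2.672, -1.651, 0.002]
wrist_force: [-1.9, 1.1, -2.3]
opening: 0.0193
grip_force: 79.0
```

```bash
python3 st.py
```

```text
18.55 [0.623  0.0573 0.1555] yaw y -26.57 F [-1.9  1.1 -2.3] M [0.482 0.603 0.689] open 0.0193 79.00039315223694 [ 0.12  0.57 -0.36  1.72  0.24  0.9  -0.8 ]
```

Call:
arm_command --motion '[[0, [0.0086, -0.0045, 0], [0, 0, -0.0167]], [0, [0, 0, 0], [0, 0, 0]], [0, [0, 0, 0], [0, 0, 0]]]'

```text
t: 18.92
tcp_pos: [0.6268, 0.0559, 0.1555]
tcp_rot: [-2.711, -1.585, 0.001]
wrist_force: [-4.7, 3.6, -1.0]
opening: 0.0193
grip_force: 79.2
```

```bash
python3 st.py
```

```text
18.93 [0.6268 0.0559 0.1555] yaw y -29.38 F [-4.7  3.6 -1. ] M [0.921 0.814 0.967] open 0.0193 79.24554705619812 [ 0.12  0.57 -0.35  1.71  0.24  0.91 -0.84]
```

Call:
arm_command --motion '[[0, [-0.0142, 0.0077, 0], [0, 0, 0.0278]], [0, [0, 0, 0], [0, 0, 0]], [0, [0.008, 0.0182, 0], [0, 0, 0]], [0, [0.008, 0.0182, 0], [0, 0, 0]]]'

```text
t: 19.42
tcp_pos: [0.6275, 0.0703, 0.1543]
tcp_rot: [2.648, 1.685, -0.012]
wrist_force: [-2.5, 0.8, -1.7]
opening: 0.0196
grip_force: 78.8
```

```bash
python3 st.py
```

```text
19.43 [0.6275 0.0703 0.1543] yaw y -25.06 F [-2.5  0.8 -1.7] M [ 0.021  0.312 -0.065] open 0.0196 78.8370931148529 [ 0.1   0.58 -0.36  1.7   0.25  0.92 -0.81]
```

Call:
arm_command --motion '[[0, [0.0125, 0.0272, 0], [0, 0, 0]], [0, [0.0125, 0.0272, 0], [0, 0, 0]], [0, [0.0125, 0.0272, 0], [0, 0, 0]], [0, [0.0125, 0.0272, 0.02], [0, 0, 0]], [0, [-0.015, 0.033, 0.02], [0, 0, 0.0571]], [0, [-0.02, 0.03, 0], [0, 0, 0.0571]], [0, [-0.02, 0.03, 0], [0, 0, 0.0571]], [0, [-0.02, 0.03, 0], [0, 0, 0.0571]], [0, [-0.02, 0.03, 0], [0, 0, 0.0571]]]'

```text
t: 20.55
tcp_pos: [0.6064, 0.2084, 0.1767]
tcp_rot: [1.638, 2.68, 0.001]
wrist_force: [0.2, 0.0, -1.4]
opening: 0.0195
grip_force: 78.9
```

Call:
arm_command --motion '[[0, [-0.02, 0.03, 0], [0, 0, 0.0571]], [0, [-0.02, 0.03, 0], [0, 0, 0.0571]], [0, [-0.02, 0.03, 0], [0, 0, 0.0571]], [0, [-0.02, 0.03, 0], [0, 0, 0.0571]], [0, [-0.02, 0.03, 0], [0, 0, 0.0571]], [0, [-0.02, 0.02, 0], [0, 0, 0.0571]], [0, [0, 0, 0], [0, 0, 0]], [0, [0, 0, 0], [0, 0, 0]]]'

```text
t: 21.55
tcp_pos: [0.5471, 0.2917, 0.1761]
tcp_rot: [0.048, 3.14, -0.001]
wrist_force: [1.0, -0.3, -1.5]
opening: 0.0193
grip_force: 78.9
```

```bash
python3 st.py;  python3 - <<'E'
from h import *
S=bot.snapshot("scene")[:,:,::-1];D=bot.snapshot("side")[:,:,::-1]
cv2.imwrite("pics/c7.png",np.hstack([cv2.resize(S[170:400,180:430],(400,368)),cv2.resize(D[150:420,190:440],(380,368))]))
E
```

```text
21.55 [0.5471 0.2917 0.1761] yaw y 88.25 F [ 1.  -0.3 -1.5] M [0.    0.045 0.049] open 0.0193 78.88143181800842 [ 0.05  0.67 -0.85  1.7   0.57  1.04  0.55]
```

View pics/c7.png

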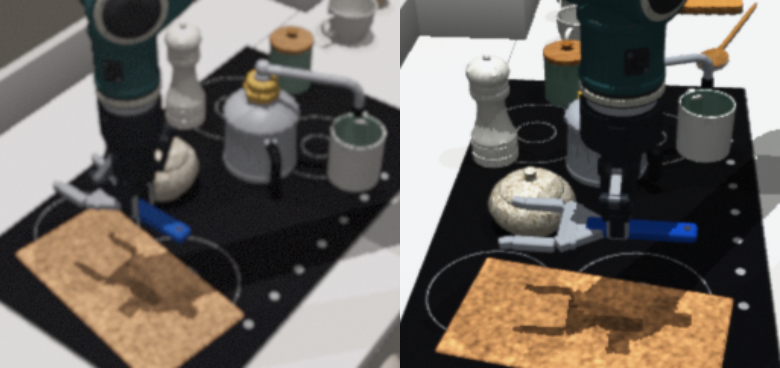

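Call:
arm_command --motion '[[0, [-0.014, 0.004, -0.1], [0, 0, 0]], [0, [0, 0, -0.1], [0, 0, 0]], [0, [0, 0, -0.06], [0, 0, 0]], [0, [0, 0, -0.024], [0, 0, 0]], [0, [0, 0, -0.008], [0, 0, 0]], [0, [0, 0, 0], [0, 0, 0]]]'

```text
t: 22.4
tcp_pos: [0.5399, 0.2946, 0.0309]
tcp_rot: [0.042, 3.14, 0.001]
wrist_force: [0.1, -0.7, -1.5]
opening: 0.0194
grip_force: 78.8
```

```bash
python3 st.py
```

```text
22.4 [0.5399 0.2946 0.0309] yaw y 88.45 F [ 0.1 -0.7 -1.5] M [-0.022  0.013  0.007] open 0.0194 78.83575916290283 [-0.04  0.84 -0.71  1.78  0.73  0.81  0.42]
```

Call:
arm_command --motion '[[0, [0, 0, -0.003], [0, 0, 0]], [0, [0, 0, -0.002], [0, 0, 0]], [0, [0, 0, 0], [0, 0, 0]], [0.3, [0, 0, 0], [0, 0, 0]], [0.6, [0, 0, 0], [0, 0, 0]], [0.6, [0, 0, 0], [0, 0, 0]], [0.6, [0, 0, 0.04], [0, 0, 0]], [0.6, [0, 0, 0.1], [0, 0, 0]], [0.6, [0, 0, 0.1], [0, 0, 0]], [0.6, [0, 0, 0.1], [0, 0, 0]]]'

```text
t: 23.65
tcp_pos: [0.539, 0.2944, 0.2003]
tcp_rot: [0.041, 3.14, 0.001]
wrist_force: [0.8, -0.5, 0.2]
opening: 0.0514
grip_force: 0.0
```

Call:
arm_command --motion '[[0.6, [0, 0, 0.08], [0, 0, 0]], [0.6, [0, 0, 0], [0, 0, 0]], [0.6, [0, 0, 0], [0, 0, 0]], [0.6, [0, 0, 0], [0, 0, 0]]]'

```text
t: 24.15
tcp_pos: [0.5387, 0.2937, 0.2363]
tcp_rot: [-0.042, -3.14, 0.002]
wrist_force: [0.1, 0.3, 0.9]
opening: 0.0513
grip_force: 0.0
```

```bash
python3 st.py;  python3 - <<'E'
from h import *
for n in("scene","side"):
    i=bot.snapshot(n)[:,:,::-1];C=cal(n);h=cv2.cvtColor(i,cv2.COLOR_BGR2HSV);cv2.imwrite(f"pics/{n}9.png",i)
    b=cv2.inRange(h,(105,150,60),(130,255,255));c=max(cv2.findContours(b,0,2)[0],key=cv2.contourArea)
    r=cv2.minAreaRect(np.array([plane(C,q,.015)[:2] for q in c[:,0]],np.float32));print(n,r)
    x0,y0,w,hh=(380,232,45,32) if n=="scene" else (370,212,42,32)
    m=cv2.inRange(h[y0:y0+hh,x0:x0+w],(40,35,20),(100,255,200));c=max(cv2.findContours(m,0,2)[0],key=cv2.contourArea);print(" mug",cv2.boundingRect(c),x0,y0)
    k=cv2.inRange(h[225 if n=="scene" else 198:,:][:25,385:410],(0,0,0),(180,255,45));y,x=np.nonzero(k);print(" nozzle",x.mean()+385,y.max()+(225 if n=="scene" else 198),len(x))
E
```

```text
24.15 [0.5387 0.2937 0.2363] yaw y 88.48 F [0.1 0.3 0.9] M [-0.015  0.     0.004] open 0.0513 0.0 [ 0.08  0.6  -0.9   1.66  0.51  1.13  0.59]
scene ((0.5170400738716125, 0.2965557873249054), (0.020940089598298073, 0.10858378559350967), 88.82231140136719)
 mug (10, 10, 28, 19) 380 232
 nozzle 393.7564102564103 249 312
side ((0.5187292098999023, 0.2977856695652008), (0.026743823662400246, 0.10910595953464508), 88.01351165771484)
 mug (5, 2, 34, 21) 370 212
 nozzle 397.19565217391306 221 92
```

```bash
python3 -c "
from plant import bot
print(bot.job_done())"
```

```text
the job is handed in; nothing more can be done
None
```

The job is handed in at about 24 s on the robot's clock: the spout is over the mug, and the nut was run down by hand until the torque stiffened. The spanner then took it up to its stop, with the torque climbing to about 1.5 N m. The spanner is back on the mat; the hand-in call gave no verdict.

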